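# Snap down the sprung perch and stand the tumbler on it

### The arm

A 6-joint arm with a two-finger parallel gripper is mounted at the origin on the work surface. World frame = base frame: x ahead of the robot, y to its left, z up, the work surface at z = 0. Lengths are in m, angles in rad, forces in N, time in s.
With the tool pointing down it reaches from about 0.425 to 0.95 m from the base axis. Payload 3.5 kg.
Tool frame: the origin (TCP) lies at the very end of the fingers, on their centre line; the grasp point (between the pads) lies 19 mm behind it (grip_depth is the distance from the TCP to the grasp point, in m); x points along the fingers, z is the direction in which the jaws open and shut, and the axes are right-handed (so a half turn about x gives the same grasp; the last joint's range is limited). The gripper opens to 85 mm and grips with 20 to 120 N. Pads are 22 mm wide; open, the fingers measure 114 mm over their backs; the gripper's body (76 mm by 85 mm) begins 54 mm behind the grasp point. The pads swing forward as they close: fully open they stand 13 mm farther back than shut.
Start: joints at [-1.418, 0.286, 1.577, -0, 1.279, -0.15], TCP at [0.201, -0.644, 0.231] pointing down, gripper open.
Joint ranges: [-2.77, 2.77], [-0.9, 2.22], [0.21, 2.48], [-1.53, 4.67], [0.24, 2.81], [-2.84, 2.84]. Speed limits (rad/s): [2.79, 2.79, 3.14, 3.14, 3.14, 3.14].

### API

Orientations are given as a unit quaternion [x, y, z, w].
In Python, from plant import get_state, read_camera, calibration, sign_off, recognise, grip_depth gives the robot as it stands. The module is installed in compiled form; this text tells all that it offers.
- The arm moves only by the tool servo_tool, never from a script. Its argument "deltas" is a list that holds one entry, the list of rows, each a list of 4 numbers: the shift along the world's x, y, z scaled (see below), then the turn about the world's z scaled (see below). In form: [[[tx, ty, tz, spin], ...]]. A call has exactly 5 rows; each row is the pose to reach, as a shift and turn from the pose commanded when the call began; what a row does not reach only later rows make up. The controller multiplies each number of a shift by 10 cm and each number of a turn by 90 degrees. A row lasts 1/10 s, in which the tool goes at most 50 mm and 8.59 degrees, less where a joint would pass 70% of its speed; a pose out of reach is approached as far as the arm can. A call with a number of a shift or a turn outside -1 to 1 is refused whole. A call with a gripper value outside its range is refused whole. "claw" is the gripper's target within -1 to 1 (fully open at 1, half-way at 0, shut at -1), set as the call begins (left out, the last holds). The fingers move at their own pace and stop on an object; "force" is the grip in N (left out, the last holds). Time passes only in rows, so rows that repeat a pose let the fingers close, or fill a call up. It gives the time, the measured TCP pose, the force and the opening at its end, in the units of the state.
- get_state(): the state, without advancing time (a new reading comes with each control period).
- read_camera(name): name is "scene" or "top" or "wrist"; returns the picture (384x512x3 uint8, blue, green, red); there is no depth.
- calibration(name): a dict with "intrinsics" (3x3 intrinsics, pixels), "dist" ([k1, k2, p1, p2, k3] as OpenCV has them; the pictures are not rectified), "R" (3x3) and "t" (3): a world point X has camera coordinates R X + t; the wrist camera has in their place "T_tool_cam" (4x4, takes a point from camera to tool coordinates, whose origin is the TCP and whose axes are the tool frame's). Camera axes: x right, y down, z forward; pixel columns grow to the right and rows downward; lengths in m; the calibration is good to about 2 mm. A picture is of the moment at which its call begins: read the wrist's pose just before it. calibration takes no time and is no camera call.
- sign_off(): hands the job in, once; it reports no verdict.
Trained networks look in the newest picture that a camera, given by its name, has taken for a name from the list of things; names that differ only in an ending like _2 or _b are one class to them, and where a whole thing is asked for, a point or a joint stands for the part that bears it (a point fixed in the world has none). Each returns a list of dicts, best first, with "p" (0 to 1); they miss things now and then, are a little off and sometimes report something else, mostly with a low value. They report only what shows in the picture. A call takes as long as a camera call. They do not tell look-alikes from the thing itself.
- recognise(camera, query): "at" ([x, y, z] in m, in world coordinates, good to about 4 mm: the middle of the surface that is visible of it).
The state is a dict: "time": time; "qpos": joint angles; "dq": joint speeds; "joint_efforts": joint torques, N m; "eef_pos": TCP position; "tcp_rot": TCP orientation; "contact_force": force on the tool from outside, world axes, zero at the start; "wrist_torque": the same for the moment, N m; "opening": opening from 0.0 (shut) to 1.0 (fully open).
Only numpy, scipy, OpenCV 4.12 (cv2) and the standard library are available. Lean on these libraries where they do the work, as an engineer would, in place of code of your own. Each camera call takes 0.05 s, during which the arm holds its last target. There are 200 camera calls.

### The job

Push the sprung leaf of the fold-down drink perch over from upright until it snaps down level onto its stop, then test it with shut fingers: one firm press of about 10 N down on its top, held for half a second. Then stand the tumbler upright on the middle of the leaf and let go. Never load the leaf with more than 25 N, and leave the fan, shuttle tube, saucer and carabiner where they are.

Things in the scene. Friction and masses are not known exactly. Their poses are not given: they have to be found in the camera images.
- perch: Fold-down perch fixed to the niche floor: plywood foot 130 x 170 mm (its x, y), 12 mm thick; two uprights and steel cheeks (outer faces at y = -81 and +81 mm, up to 115 mm high) carry a hinge pin along y and a wooden leaf 130 mm long from the pin, 110 mm wide, 10 mm thick, the pin in its mid-plane. Leaf turns from upright to the -x side. Origin: centre of the foot's underside, z up.
- pin (a point): Nominal middle of the hinge pin, 75 mm above the perch's origin, same axes. NOTE: pin and leaf are clamped in height slots: their real height is anything up to 8 mm above or below nominal and is not reported by any entry here; find it by touch or sight.
- push (a point): Nominal point on the +x face of the leaf when it stands upright (leaning 10 degrees to +x), 105 mm above the pin, 23 mm below its free edge; push here, towards -x. The space behind (+x of it) is free above the upper stop, a rubber bar 30 mm above the pin. Same axes as the perch; it does not move with the leaf.
- seat (a point): Nominal middle of the leaf's top when down, 80 mm above the perch's origin and 66 mm to the -x side of the pin; the level leaf reaches from the pin to x = -130 mm of it. Does not move with the leaf; real height up to 8 mm off. The lower stop is rubber-bushed: pressed 100 mm from the pin, the leaf gives about 2.5 mm per 10 N.
- leaf (a joint): Leaf angle (rad): 0 = upright stop, 1.745 = level on the lower stop. An over-centre spring drives it to the nearer stop: 0.75 N m at the stops (7 N at 110 mm from the pin, 19 N at 40 mm), falling evenly to zero at 0.87; its weight adds up to 0.12 N m. Pushed past about 1.0 it snaps down by itself within a second. Does not show the give of the stop.
- tumbler: Clear polycarbonate tumbler standing open side up, 58 mm across the rim, a little narrower at the foot, 105 mm high, wall 3 mm, about 90 g. Origin: centre of its underside, z up through the mouth.
- tube: White plastic shuttle tube standing on end, 75 mm diameter with its grey cap, 210 mm high; leave it. Origin: centre of its underside.
- saucer: White ceramic saucer, 144 mm across, with two nylon shuttlecocks lying on it (up to 75 mm high in all); leave it. Origin: centre of its underside.
- carabiner: Aluminium carabiner lying flat, about 80 x 46 x 8 mm; leave it. Origin: its centre, on the surface.
- fan: Small white fan with a wire guard and a turning knob on its round foot, 245 mm high, 155 mm wide, foot 120 mm across, fixed; keep clear of it. Origin: centre of its underside.
Mind the look-alikes: they are no part of the job. Several things have the shape of the tumbler; the one meant has the colours described above.

How it is judged:
On the way, in this order (a step that is already met when the one before it is completed fails the run):
1. the leaf is past its over-centre point (joint above 1.05) (value of joint leaf above 1.05 rad), for 0.05 s.
2. the leaf is on its lower stop and pressed there by the fingers with more than 6 N for 0.3 s (value of joint leaf above 1.7 rad and contact force between the fingers and leaf above 6 N and not (contact force between the fingers and tumbler above 0.2 N)), for 0.3 s.
At the end, for the whole second after the job is handed in: The leaf is down on its stop (joint above 1.70) and the tumbler stands on it, upright within 0.1 rad, at rest and released, its centre 30 to 100 mm from the pin and within 30 mm of the leaf's middle line (value of joint leaf above 1.7 rad and x of tumbler in the frame of perch between -0.1 and -0.03 m and y of tumbler in the frame of perch between -0.03 and 0.03 m and height (world z) of tumbler between 0.066 and 0.094 m and angle between tumbler's own z axis and vertical below 0.1 rad and linear speed of tumbler below 0.02 m/s); the robot touches nothing.
It fails at once if the leaf loaded with more than 25 N (contact force between anything else and leaf above 25 N).
It fails at once if a bystander moved more than 20 mm, or the tube or saucer tipped (distance of any of tube, saucer, carabiner from where it was at the start of the episode above 0.02 m or angle between any of tube, saucer's own z axis and vertical above 0.3 rad).
It fails at once if the fan struck with more than 5 N (contact force between anything else and fan above 5 N).
It fails at once if the tumbler tipped over (angle between tumbler's own z axis and vertical above 0.7 rad).
It also fails if it takes over 72 s, if anything falls off the work surface, if the arm or the gripper's body presses on something with over 40 N, if the wrist force passes 120 N, or if a joint passes its speed limit or range.

## Working session

There is one attempt and no reset: what is moved stays moved. The work goes in short steps, Python scripts to look and compute and a tool call to move; the robot and the scene stay as the last step left them, time stands still between calls to the robot, and variables do not carry over. Pictures are saved under pics/ and viewed, about 8 in all and at most 12, crops included, and the job is handed in when it is done.

Besides the shell and the picture viewer there is one more tool, called after "Emit:" in YAML: its name, and indented under it one key for each argument. servo_tool: Moves the arm, as the interface text tells. Its arguments: {"type":"object","properties":{"deltas":{"type":"array"},"claw":{"type":"number"},"force":{"type":"number"}},"required":["deltas"]}

```bash
mkdir -p pics
cat > h.py <<'E'
import numpy as np, cv2
from plant import *
def cal(n):
    c=calibration(n)
    return {k:np.array(v,float) for k,v in c.items()}
def proj(n,P):
    c=cal(n); r,_=cv2.Rodrigues(c['R'])
    return cv2.projectPoints(np.array(P,float).reshape(-1,3),r,c['t'],c['intrinsics'],c['dist'])[0].reshape(-1,2)
def ray(n,uv):
    c=cal(n); p=cv2.undistortPoints(np.array(uv,float).reshape(-1,1,2),c['intrinsics'],c['dist']).reshape(-1,2)
    d=np.c_[p,np.ones(len(p))]@c['R']; o=-c['R'].T@c['t']; return o,d
def onz(n,uv,z):
    o,d=ray(n,uv); return o+d*((z-o[2])/d[:,2])[:,None]
E
python3 - <<'E'
from h import *
a=read_camera("scene");b=read_camera("top")
cv2.imwrite("pics/s.png",a);cv2.imwrite("pics/t.png",b)
for n in("scene","top"):
    for q in("perch","leaf","tumbler","tube","saucer","carabiner","fan"):
        for r in recognise(n,q)[:4]: print(n,q,np.round(r['at'],3),round(r['p'],2))
s=get_state();print(s['time'],s['tcp_rot'],s['contact_force'],grip_depth)
E
```

```text
scene perch [0.642 0.036 0.044] 0.93
scene leaf [0.641 0.037 0.156] 0.85
scene tumbler [0.529 0.311 0.074] 0.97
scene tumbler [0.672 0.202 0.079] 0.89
scene tumbler [0.752 0.293 0.074] 0.87
scene tumbler [0.637 0.31  0.076] 0.85
scene tube [0.47  0.22  0.142] 0.62
scene tube [0.639 0.037 0.049] 0.44
scene saucer [ 0.418 -0.282  0.028] 0.96
scene carabiner [ 0.386 -0.042  0.006] 0.57
scene fan [ 0.607 -0.435  0.139] 0.74
top perch [0.613 0.027 0.064] 0.69
top leaf [0.632 0.031 0.151] 0.82
top leaf [ 0.591 -0.435  0.167] 0.61
top leaf [0.632 0.314 0.066] 0.57
top leaf [0.614 0.023 0.069] 0.38
top tumbler [0.746 0.286 0.066] 0.91
top tumbler [0.606 0.425 0.067] 0.9
top tumbler [0.52  0.314 0.064] 0.88
top tumbler [0.633 0.318 0.067] 0.84
top tube [0.446 0.193 0.213] 0.94
top tube [0.618 0.024 0.065] 0.16
top saucer [ 0.394 -0.297  0.012] 0.77
top carabiner [ 0.382 -0.045  0.008] 0.64
top fan [ 0.592 -0.435  0.165] 0.93
0.8 [ 0.41886752  0.56968521 -0.41887559  0.56969466] [ 0.14684045  0.17164428 -0.16416867] 0.0187
```

View pics/s.png

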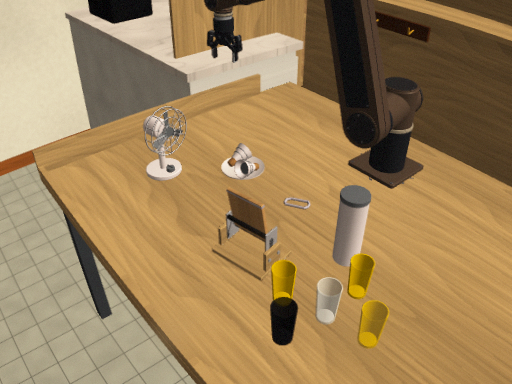

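View pics/t.png

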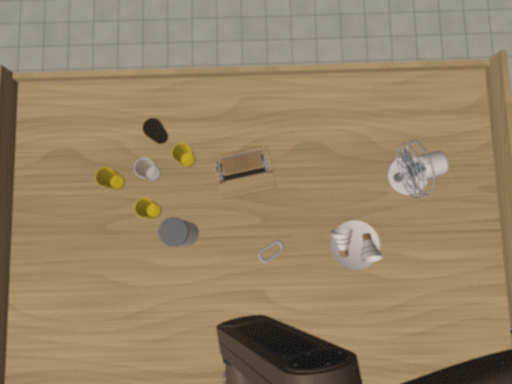

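The clear tumbler is the whitish one at scene (328,300), top (147,169). The others are yellow or black. Next I'll zoom in on the perch.

Run:
```python
from h import *
a=cv2.imread("pics/s.png")[180:285,200:300];b=cv2.imread("pics/t.png")[135:205,195:295]
a=cv2.resize(a,None,fx=5.5,fy=5.5,interpolation=cv2.INTER_CUBIC)
b=cv2.resize(b,None,fx=5.5,fy=5.5,interpolation=cv2.INTER_CUBIC)
cv2.imwrite("pics/s2.png",a);cv2.imwrite("pics/t2.png",b)
```

```text
(no output)
```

View pics/s2.png

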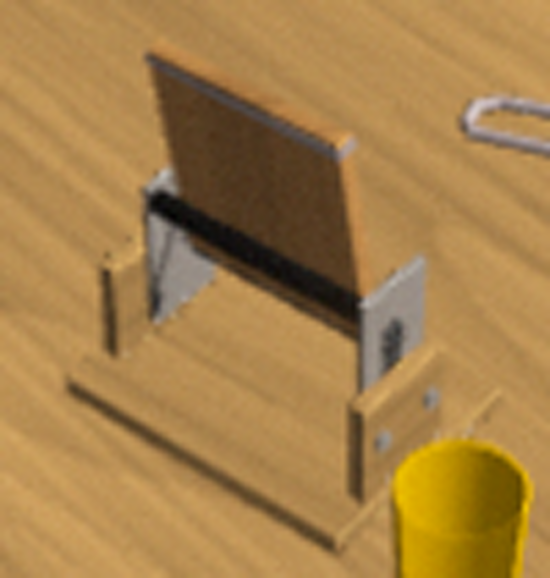

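View pics/t2.png

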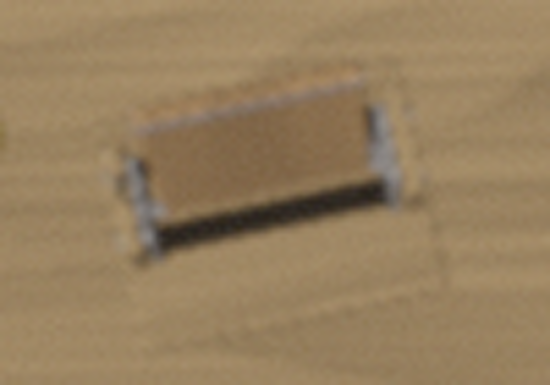

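Run:
```python
from h import *
for n in("scene","top"): print(n,ray(n,[[256,192]])[0])
S=lambda u,v:(u/5.5+200,v/5.5+180)
T=lambda u,v:(u/5.5+195,v/5.5+135)
c=onz("scene",[S(70,382),S(340,545),S(500,393)],.010);print("foot corners",c,np.linalg.norm(c[0]-c[1]),np.linalg.norm(c[2]-c[1]))
print("foot top",onz("top",[T(443,285),T(145,350)],.012))
def tri(a,b):
    o,d=ray("scene",[a]);p,e=ray("top",[b]);d=d[0];e=e[0]
    k=np.linalg.lstsq(np.c_[d,-e],p-o,rcond=None)[0];A=o+k[0]*d;B=p+k[1]*e;return (A+B)/2,np.linalg.norm(A-B)
print("strip ends",tri(S(150,58),T(362,83)),tri(S(343,150),T(137,130)))
print(onz("scene",[S(150,58),S(343,150)],.2),onz("top",[T(362,83),T(137,130)],.2))
print("bar scene z.105",onz("scene",[S(150,200),S(360,308)],.105),"bar top z .105/.07",onz("top",[T(385,190),T(155,238)],.105),onz("top",[T(385,190),T(155,238)],.07))
```

```text
scene [1.17716475 0.71809805 0.85495924]
top [ 0.41257358 -0.01283579  1.28051568]
foot corners [[ 0.69885362 -0.03792346  0.01      ]
 [ 0.66766797  0.12708116  0.01      ]
 [ 0.54462705  0.10153406  0.01      ]] 0.16792578517088977 0.12566511399405342
foot top [[ 0.57713752 -0.06361624  0.012     ]
 [ 0.54609876  0.09992448  0.012     ]]
strip ends (array([ 0.65220727, -0.02178721,  0.19143965]), np.float64(0.0016526919586618428)) (array([0.6316723 , 0.08554753, 0.194008  ]), np.float64(0.0004425986803786831))
[[ 0.6594682  -0.01293377  0.2       ]
 [ 0.63675921  0.09111225  0.2       ]] [[ 0.64969628 -0.02117123  0.2       ]
 [ 0.63030372  0.08515687  0.2       ]]
bar scene z.105 [[ 0.65199279 -0.02916487  0.105     ]
 [ 0.62599702  0.09104247  0.105     ]] bar top z .105/.07 [[ 0.61468085 -0.03200246  0.105     ]
 [ 0.59336674  0.08557553  0.105     ]] [[ 0.62069842 -0.03257314  0.07      ]
 [ 0.59874971  0.08850565  0.07      ]]
```

Perch +x points away from the robot: the foot centre is about (0.622, 0.032) and the yaw about 10.6°. I'll shut the fingers and travel to behind the leaf.

Emit:
servo_tool:
  deltas:
    - [[0.14,0.2,0.1,-0.02],[0.28,0.39,0.2,-0.04],[0.41,0.59,0.3,-0.06],[0.55,0.78,0.4,-0.074],[0.69,0.98,0.4,-0.074]]
  claw: -1
  force: 30

```text
time: 1.3
eef_pos: [0.271, -0.5463, 0.2736]
tcp_rot: [0.451, 0.543, -0.452, 0.545]
contact_force: [0.1, -0.5, -0.1]
opening: 0.142
```

Emit:
servo_tool:
  deltas:
    - [[0.14,0.2,0.1,0],[0.28,0.39,0.2,0],[0.41,0.59,0.3,0],[0.55,0.78,0.4,0],[0.69,0.98,0.4,0]]

```text
time: 1.8
eef_pos: [0.3401, -0.4481, 0.3135]
tcp_rot: [0.451, 0.543, -0.452, 0.546]
contact_force: [0.4, -0.4, 0.3]
opening: -0.001
```

Emit:
servo_tool:
  deltas:
    - [[0.14,0.2,0,0],[0.28,0.39,0,0],[0.41,0.59,0,0],[0.55,0.78,0,0],[0.69,0.98,0,0]]

```text
time: 2.3
eef_pos: [0.4088, -0.3495, 0.3115]
tcp_rot: [0.451, 0.544, -0.451, 0.545]
contact_force: [-0.4, 0.6, 0.0]
opening: 0.001
```

Emit:
servo_tool:
  deltas:
    - [[0.14,0.2,0,0],[0.28,0.39,0,0],[0.41,0.59,0,0],[0.55,0.78,0,0],[0.69,0.98,0,0]]

```text
time: 2.8
eef_pos: [0.4778, -0.2514, 0.3115]
tcp_rot: [0.451, 0.544, -0.451, 0.545]
contact_force: [0.3, 0.7, 0.1]
opening: 0.001
```

Emit:
servo_tool:
  deltas:
    - [[0.14,0.2,0,0],[0.28,0.39,0,0],[0.41,0.59,0,0],[0.55,0.78,0,0],[0.69,0.98,0,0]]

```text
time: 3.3
eef_pos: [0.5468, -0.1535, 0.3115]
tcp_rot: [0.451, 0.544, -0.451, 0.545]
contact_force: [-0.1, 0.1, 0.4]
opening: -0.003
```

Emit:
servo_tool:
  deltas:
    - [[0.14,0.2,0,0],[0.28,0.39,0,0],[0.41,0.59,0,0],[0.55,0.78,0,0],[0.69,0.98,0,0]]

```text
time: 3.8
eef_pos: [0.6158, -0.0555, 0.3114]
tcp_rot: [0.451, 0.544, -0.451, 0.544]
contact_force: [-0.2, 0.8, -1.2]
opening: -0.0
```

Emit:
servo_tool:
  deltas:
    - [[0.15,0.2,0,0],[0.3,0.4,0,0],[0.45,0.6,0,0],[0.6,0.8,0,0],[0.74,1.0,0,0]]

```text
time: 4.3
eef_pos: [0.6899, 0.0446, 0.3113]
tcp_rot: [0.451, 0.544, -0.451, 0.544]
contact_force: [-0.4, 0.1, 0.8]
opening: 0.001
```

Emit:
servo_tool:
  deltas:
    - [[0,0,-0.1,0],[0,0,-0.3,0],[0,0,-0.5,0],[0,0,-0.6,0],[0,0,-0.7,0]]

```text
time: 4.8
eef_pos: [0.6888, 0.0431, 0.2403]
tcp_rot: [0.451, 0.545, -0.452, 0.544]
contact_force: [-0.4, 0.6, -0.6]
opening: 0.003
```

Emit:
servo_tool:
  deltas:
    - [[0,0,-0.15,0],[0,0,-0.3,0],[0,0,-0.45,0],[0,0,-0.6,0],[0,0,-0.65,0]]

```text
time: 5.3
eef_pos: [0.6881, 0.0438, 0.1732]
tcp_rot: [0.45, 0.546, -0.452, 0.543]
contact_force: [0.4, 0.8, 0.8]
opening: -0.002
```

Run:
```python
from h import *
s=get_state();print(s['eef_pos'],s['contact_force'])
a=read_camera("scene")[120:290,170:330];b=read_camera("wrist")
cv2.imwrite("pics/c1.png",np.hstack([cv2.resize(a,(400,425),interpolation=cv2.INTER_CUBIC),cv2.resize(b,(400,300))[:, :].repeat(1,0) if 0 else cv2.copyMakeBorder(cv2.resize(b,(400,300)),0,125,0,0,cv2.BORDER_CONSTANT)]))
```

```text
[0.68807835 0.04381202 0.17320026] [0.37338409 0.78687375 0.83414566]
```

View pics/c1.png

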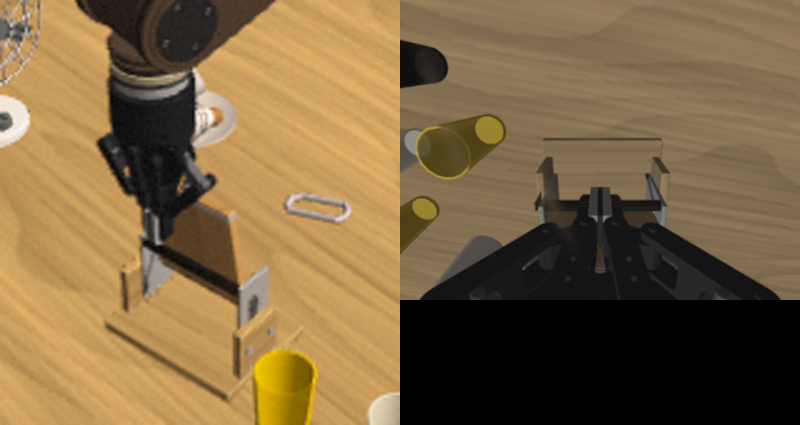

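The fingers are behind the leaf (+x side) and centred on it. Now the approach and push.

Emit:
servo_tool:
  deltas:
    - [[-0.08,-0.015,0,0],[-0.16,-0.03,0,0],[-0.24,-0.045,0,0],[-0.265,-0.05,0,0],[-0.265,-0.05,0,0]]

```text
time: 5.9
eef_pos: [0.6624, 0.0386, 0.1769]
tcp_rot: [0.451, 0.544, -0.451, 0.545]
contact_force: [-0.0, 0.5, -0.4]
opening: -0.002
```

Emit:
servo_tool:
  deltas:
    - [[-0.04,-0.008,0,0],[-0.08,-0.015,0,0],[-0.12,-0.023,0,0],[-0.16,-0.03,0,0],[-0.2,-0.037,0,0]]

```text
time: 6.4
eef_pos: [0.6459, 0.0353, 0.1791]
tcp_rot: [0.454, 0.542, -0.449, 0.547]
contact_force: [5.9, 1.6, 4.9]
opening: 0.0
```

Emit:
servo_tool:
  deltas:
    - [[-0.12,-0.022,-0.03,0],[-0.24,-0.045,-0.06,0],[-0.36,-0.067,-0.1,0],[-0.48,-0.09,-0.15,0],[-0.58,-0.11,-0.2,0]]

```text
time: 6.9
eef_pos: [0.5867, 0.0237, 0.1591]
tcp_rot: [0.453, 0.542, -0.45, 0.546]
contact_force: [1.5, 0.2, 5.0]
opening: -0.001
```

Emit:
servo_tool:
  deltas:
    - [[-0.1,-0.018,-0.06,0],[-0.2,-0.037,-0.12,0],[-0.28,-0.052,-0.2,0],[-0.36,-0.067,-0.3,0],[-0.4,-0.074,-0.36,0]]

```text
time: 7.4
eef_pos: [0.5426, 0.0168, 0.1179]
tcp_rot: [0.451, 0.546, -0.452, 0.543]
contact_force: [0.0, -0.0, -0.7]
opening: -0.001
```

Emit:
servo_tool:
  deltas:
    - [[0,0,0,0],[0,0,0,0],[0,0,0,0],[0,0,0,0],[0,0,0,0]]

```text
time: 7.9
eef_pos: [0.5453, 0.0166, 0.1208]
tcp_rot: [0.451, 0.544, -0.451, 0.545]
contact_force: [0.3, -0.2, 0.3]
opening: -0.0
```

Run:
```python
from h import *
s=get_state();print(s['eef_pos'],s['contact_force'])
a=read_camera("scene")[120:290,170:330];b=read_camera("wrist")
cv2.imwrite("pics/c2.png",np.hstack([cv2.resize(a,(400,425),interpolation=cv2.INTER_CUBIC),cv2.copyMakeBorder(cv2.resize(b,(400,300)),0,125,0,0,cv2.BORDER_CONSTANT)]))
```

```text
[0.54527596 0.01662813 0.12076298] [ 0.33424183 -0.1776881   0.26101286]
```

View pics/c2.png

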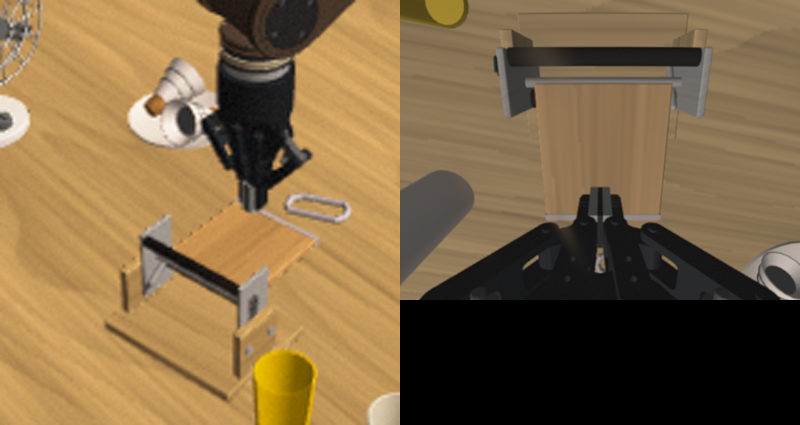

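The leaf is down and level. Next I'll press it about 98 mm from the pin, coming down in small steps.

Emit:
servo_tool:
  deltas:
    - [[-0.1,-0.018,-0.06,0],[-0.2,-0.037,-0.12,0],[-0.2,-0.037,-0.18,0],[-0.2,-0.037,-0.24,0],[-0.2,-0.037,-0.26,0]]

```text
time: 8.5
eef_pos: [0.5242, 0.013, 0.0933]
tcp_rot: [0.451, 0.545, -0.452, 0.544]
contact_force: [0.3, 0.2, -0.1]
opening: 0.002
```

Emit:
servo_tool:
  deltas:
    - [[0,0,-0.01,0],[0,0,-0.02,0],[0,0,-0.03,0],[0,0,-0.04,0],[0,0,-0.05,0]]

```text
time: 9.0
eef_pos: [0.525, 0.0129, 0.0894]
tcp_rot: [0.451, 0.544, -0.451, 0.544]
contact_force: [0.4, -0.3, 0.0]
opening: 0.0
```

Emit:
servo_tool:
  deltas:
    - [[0,0,-0.01,0],[0,0,-0.02,0],[0,0,-0.03,0],[0,0,-0.04,0],[0,0,-0.05,0]]

```text
time: 9.5
eef_pos: [0.5248, 0.0129, 0.0842]
tcp_rot: [0.451, 0.544, -0.451, 0.544]
contact_force: [0.1, -0.1, -0.7]
opening: 0.004
```

Emit:
servo_tool:
  deltas:
    - [[0,0,-0.01,0],[0,0,-0.02,0],[0,0,-0.03,0],[0,0,-0.04,0],[0,0,-0.05,0]]

```text
time: 10.0
eef_pos: [0.5248, 0.0129, 0.0792]
tcp_rot: [0.451, 0.544, -0.451, 0.544]
contact_force: [-0.1, -0.8, -0.3]
opening: 0.001
```

Emit:
servo_tool:
  deltas:
    - [[0,0,-0.01,0],[0,0,-0.02,0],[0,0,-0.03,0],[0,0,-0.04,0],[0,0,-0.04,0]]

```text
time: 10.5
eef_pos: [0.5248, 0.0129, 0.0764]
tcp_rot: [0.451, 0.545, -0.451, 0.544]
contact_force: [-4.4, 0.9, 8.4]
opening: -0.001
```

Emit:
servo_tool:
  deltas:
    - [[0,0,-0.005,0],[0,0,-0.007,0],[0,0,-0.007,0],[0,0,-0.007,0],[0,0,-0.007,0]]

```text
time: 11.0
eef_pos: [0.5248, 0.0129, 0.0761]
tcp_rot: [0.451, 0.545, -0.451, 0.544]
contact_force: [-5.8, 0.5, 8.9]
opening: 0.002
```

Emit:
servo_tool:
  deltas:
    - [[0,0,0,0],[0,0,0,0],[0,0,0,0],[0,0,0,0],[0,0,0,0]]

```text
time: 11.5
eef_pos: [0.5248, 0.0129, 0.0761]
tcp_rot: [0.451, 0.545, -0.451, 0.544]
contact_force: [-4.5, 0.2, 8.0]
opening: -0.002
```

Emit:
servo_tool:
  deltas:
    - [[0,0,-0.005,0],[0,0,-0.008,0],[0,0,-0.008,0],[0,0,-0.008,0],[0,0,-0.008,0]]

```text
time: 12.0
eef_pos: [0.5248, 0.0129, 0.0756]
tcp_rot: [0.451, 0.545, -0.451, 0.544]
contact_force: [-5.7, 1.2, 10.2]
opening: -0.002
```

Emit:
servo_tool:
  deltas:
    - [[0,0,0,0],[0,0,0,0],[0,0,0,0],[0,0,0,0],[0,0,0,0]]

```text
time: 12.5
eef_pos: [0.5249, 0.0129, 0.0756]
tcp_rot: [0.451, 0.545, -0.451, 0.544]
contact_force: [-6.0, 0.3, 11.3]
opening: -0.004
```

Emit:
servo_tool:
  deltas:
    - [[0,0,0.05,0],[0,0,0.2,0],[0,0,0.5,0],[0,0,0.8,0],[0,0,1,0]]

```text
time: 13.0
eef_pos: [0.5258, 0.0128, 0.1769]
tcp_rot: [0.452, 0.543, -0.451, 0.546]
contact_force: [-0.3, -0.1, 0.4]
opening: 0.0
```

Run:
```python
from h import *
s=get_state();print(s['eef_pos'],s['contact_force'])
R=lambda a,b:a
img=read_camera("scene");cv2.imwrite("pics/s3.png",img)
for q in("tumbler","leaf"):
    for r in recognise("scene",q)[:6]: print(q,np.round(r['at'],3),round(r['p'],2),proj("scene",r['at'])[0].round())
a=img[120:290,170:330];b=img[230:360,255:400]
cv2.imwrite("pics/c3.png",np.hstack([cv2.resize(a,(400,425),interpolation=cv2.INTER_CUBIC),cv2.copyMakeBorder(cv2.resize(b,(400,359),interpolation=cv2.INTER_CUBIC),0,66,0,0,cv2.BORDER_CONSTANT)]))
read_camera("top")
for r in recognise("top","tumbler")[:6]: print(np.round(r['at'],3),round(r['p'],2),proj("top",r['at'])[0].round())
```

```text
[0.52584659 0.01277955 0.17690719] [-0.33956651 -0.07745746  0.42234449]
tumbler [0.67  0.205 0.076] 0.92 [283. 279.]
tumbler [0.527 0.308 0.072] 0.79 [358. 275.]
tumbler [0.639 0.311 0.076] 0.67 [326. 299.]
tumbler [0.752 0.292 0.073] 0.67 [282. 322.]
tumbler [0.615 0.417 0.075] 0.64 [370. 322.]
leaf [0.551 0.018 0.078] 0.73 [269. 218.]
[0.603 0.429 0.069] 0.97 [105. 180.]
[0.518 0.315 0.063] 0.91 [145. 209.]
[0.748 0.288 0.066] 0.89 [155. 130.]
[0.676 0.202 0.06 ] 0.74 [184. 154.]
[0.507 0.009 0.074] 0.63 [252. 209.]
[0.632 0.316 0.067] 0.55 [144. 169.]
```

View pics/c3.png

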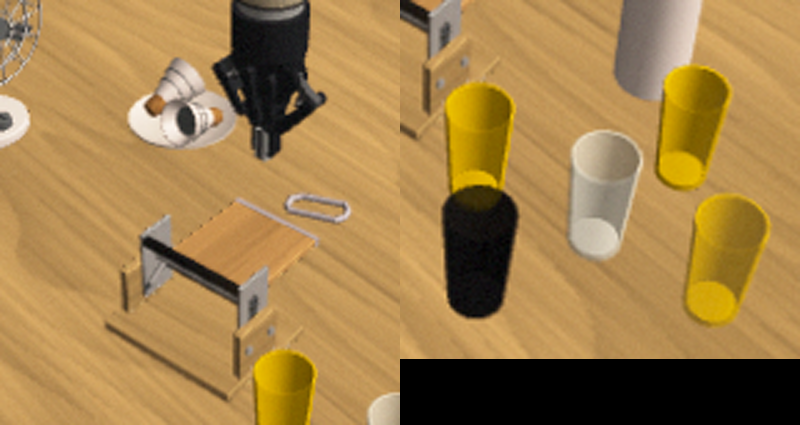

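Run:
```python
from h import *
S=lambda u,v:((u-400)/400*145+255,v/359*130+230)
print(onz("scene",[S(606,160)],.105),onz("scene",[S(595,238)],.003))
b=cv2.imread("pics/t.png")[150:190,125:170]
cv2.imwrite("pics/t4.png",cv2.resize(b,None,fx=12,fy=12,interpolation=cv2.INTER_CUBIC))
```

```text
[[0.62991896 0.30907319 0.105     ]] [[0.62663066 0.3077282  0.003     ]]
```

View pics/t4.png

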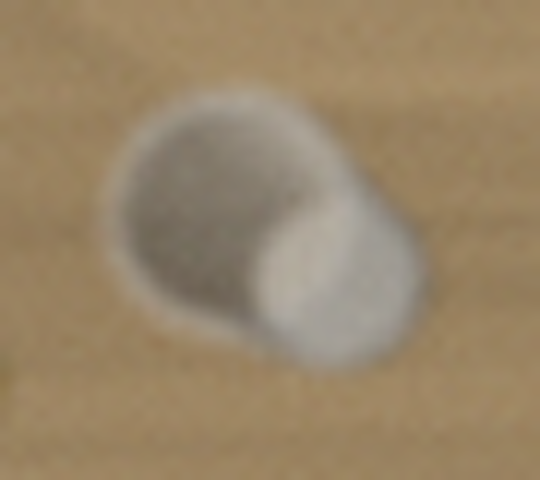

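Emit:
servo_tool:
  deltas:
    - [[0,0,0.2,0],[0.09,0.25,0.4,0.04],[0.17,0.5,0.6,0.08],[0.26,0.75,0.7,0.12],[0.34,0.99,0.8,0.152]]
  claw: 1

```text
time: 13.75
eef_pos: [0.5584, 0.1129, 0.2524]
tcp_rot: [0.382, 0.596, -0.383, 0.594]
contact_force: [0.4, 0.6, 0.4]
opening: 0.846
```

Emit:
servo_tool:
  deltas:
    - [[0.07,0.2,0,0.03],[0.14,0.4,0,0.06],[0.21,0.6,0,0.09],[0.28,0.8,0,0.12],[0.34,0.99,0,0.152]]

```text
time: 14.25
eef_pos: [0.5923, 0.2117, 0.2512]
tcp_rot: [0.308, 0.637, -0.31, 0.635]
contact_force: [0.3, 0.3, -0.1]
opening: 0.997
```

Emit:
servo_tool:
  deltas:
    - [[0.07,0.2,0,0.03],[0.14,0.4,0,0.06],[0.21,0.6,0,0.09],[0.28,0.8,0,0.12],[0.34,0.98,0,0.152]]

```text
time: 14.75
eef_pos: [0.6266, 0.31, 0.2518]
tcp_rot: [0.23, 0.669, -0.231, 0.668]
contact_force: [0.3, -0.1, 0.3]
opening: 1.002
```

Emit:
servo_tool:
  deltas:
    - [[0,0,0,0],[0,0,0,0],[0,0,0,0],[0,0,0,0],[0,0,0,0]]

```text
time: 15.25
eef_pos: [0.6268, 0.3082, 0.2539]
tcp_rot: [0.232, 0.668, -0.232, 0.668]
contact_force: [0.0, 0.2, 0.1]
opening: 1.0
```

```bash
cat >> h.py <<'E'
from scipy.spatial.transform import Rotation as Ro
def wonz(uv,z,s):
    c=cal("wrist");T=np.eye(4);T[:3,:3]=Ro.from_quat(s['tcp_rot']).as_matrix();T[:3,3]=s['eef_pos'];M=T@c['T_tool_cam']
    p=cv2.undistortPoints(np.array(uv,float).reshape(-1,1,2),c['intrinsics'],c['dist']).reshape(-1,2)
    d=np.c_[p,np.ones(len(p))]@M[:3,:3].T;o=M[:3,3];return o+d*((z-o[2])/d[:,2])[:,None]
E
python3 - <<'E'
from h import *
t=lambda u,v:(u/12+125,v/12+150)
print(onz("top",[t(230,212)],.105),onz("top",[t(337,280)],.003))
s=get_state();b=read_camera("wrist");print(s['eef_pos'],s['qpos'],s['opening'],s['tcp_rot'])
for r in recognise("wrist","tumbler")[:6]: print(np.round(r['at'],3),round(r['p'],2))
cv2.imwrite("pics/w5.png",b)
E
```

```text
[[0.62988321 0.30685006 0.105     ]] [[0.63043879 0.3073237  0.003     ]]
[0.62676654 0.30824798 0.25393021] [ 3.12130867e-01  3.22225793e-01  1.49070392e+00 -7.49644402e-05
  1.32869345e+00  9.81076757e-01] 1.0004059753350707 [ 0.23208987  0.66791656 -0.23214394  0.66793035]
[0.75  0.274 0.075] 0.96
[0.672 0.188 0.077] 0.92
[0.625 0.293 0.069] 0.88
[0.506 0.309 0.079] 0.7
[0.599 0.42  0.07 ] 0.64
```

View pics/w5.png

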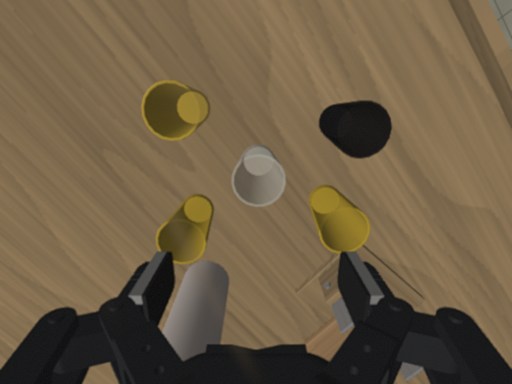

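Run:
```python
from h import *
s=get_state()
print(wonz([(259,180)],.105,s),wonz([(258.5,162)],.003,s))
```

```text
[[0.62996471 0.30601089 0.105     ]] [[0.62839516 0.30333346 0.003     ]]
```

Emit:
servo_tool:
  deltas:
    - [[0.03,-0.02,-0.15,0],[0.03,-0.02,-0.4,0],[0.03,-0.02,-0.6,0],[0.03,-0.02,-0.8,0],[0.03,-0.02,-1,0]]

```text
time: 15.85
eef_pos: [0.6294, 0.3065, 0.1516]
tcp_rot: [0.232, 0.668, -0.232, 0.668]
contact_force: [-0.2, -0.5, -0.4]
opening: 0.998
```

Emit:
servo_tool:
  deltas:
    - [[0,0,-0.2,0],[0,0,-0.4,0],[0,0,-0.6,0],[0,0,-0.8,0],[0,0,-0.94,0]]

```text
time: 16.35
eef_pos: [0.6286, 0.3062, 0.0568]
tcp_rot: [0.231, 0.669, -0.233, 0.667]
contact_force: [-0.1, 0.2, -0.2]
opening: 0.999
```

Emit:
servo_tool:
  deltas:
    - [[0,0,0,0],[0,0,0,0],[0,0,0,0],[0,0,0,0],[0,0,0,0]]
  claw: -1
  force: 25

```text
time: 16.85
eef_pos: [0.6302, 0.3071, 0.0607]
tcp_rot: [0.232, 0.668, -0.232, 0.668]
contact_force: [-0.0, -0.6, -0.5]
opening: 0.666
```

Emit:
servo_tool:
  deltas:
    - [[0,0,0,0],[0,0,0,0],[0,0,0,0],[0,0,0,0],[0,0,0,0]]

```text
time: 17.35
eef_pos: [0.6299, 0.307, 0.06]
tcp_rot: [0.232, 0.668, -0.232, 0.668]
contact_force: [-0.0, 1.1, 0.2]
opening: 0.667
```

Emit:
servo_tool:
  deltas:
    - [[0,0,0.1,0],[0,0,0.3,0],[0,0,0.5,0],[0,0,0.75,0],[0,0,1.0,0]]

```text
time: 17.85
eef_pos: [0.6296, 0.3068, 0.1611]
tcp_rot: [0.232, 0.668, -0.232, 0.668]
contact_force: [-0.5, -0.8, -1.0]
opening: 0.666
```

Emit:
servo_tool:
  deltas:
    - [[0,0,0.2,0],[0,0,0.4,0],[0,0,0.5,0],[0,0,0.5,0],[0,0,0.5,0]]

```text
time: 18.35
eef_pos: [0.6294, 0.3068, 0.2091]
tcp_rot: [0.232, 0.668, -0.232, 0.668]
contact_force: [-0.3, -0.3, -0.8]
opening: 0.668
```

Emit:
servo_tool:
  deltas:
    - [[-0.03,-0.12,0,-0.02],[-0.08,-0.3,0,-0.05],[-0.13,-0.5,0,-0.08],[-0.18,-0.7,0,-0.11],[-0.24,-0.95,0,-0.152]]

```text
time: 18.85
eef_pos: [0.6046, 0.2106, 0.208]
tcp_rot: [0.31, 0.636, -0.311, 0.634]
contact_force: [-0.2, 0.1, -0.6]
opening: 0.669
```

Emit:
servo_tool:
  deltas:
    - [[-0.05,-0.2,0,-0.03],[-0.1,-0.4,0,-0.06],[-0.15,-0.6,0,-0.09],[-0.2,-0.8,0,-0.12],[-0.25,-0.97,0,-0.152]]

```text
time: 19.35
eef_pos: [0.5795, 0.1132, 0.2084]
tcp_rot: [0.384, 0.594, -0.385, 0.593]
contact_force: [-0.1, 0.3, -0.9]
opening: 0.673
```

Emit:
servo_tool:
  deltas:
    - [[-0.06,-0.24,0,-0.04],[-0.12,-0.47,0,-0.08],[-0.18,-0.7,0,-0.11],[-0.22,-0.88,0,-0.14],[-0.24,-0.95,0,-0.152]]

```text
time: 19.85
eef_pos: [0.5558, 0.0182, 0.209]
tcp_rot: [0.452, 0.544, -0.453, 0.543]
contact_force: [-0.1, 1.6, -1.3]
opening: 0.67
```

Emit:
servo_tool:
  deltas:
    - [[0,0,0,0],[0,0,0,0],[0,0,0,0],[0,0,0,0],[0,0,0,0]]

```text
time: 20.35
eef_pos: [0.5569, 0.0205, 0.2098]
tcp_rot: [0.451, 0.545, -0.451, 0.545]
contact_force: [0.6, 0.4, -1.9]
opening: 0.665
```

Run:
```python
from h import *
s=get_state();print(s['eef_pos'],s['contact_force'],s['opening'])
a=read_camera("scene")[90:300,170:330];b=read_camera("wrist")
cv2.imwrite("pics/c6.png",np.hstack([cv2.resize(a,(400,525),interpolation=cv2.INTER_CUBIC),cv2.copyMakeBorder(cv2.resize(b,(400,300)),0,225,0,0,cv2.BORDER_CONSTANT)]))
```

```text
[0.55691212 0.02050656 0.20980078] [ 0.56425127  0.43907276 -1.85852053] 0.6646018300689673
```

View pics/c6.png

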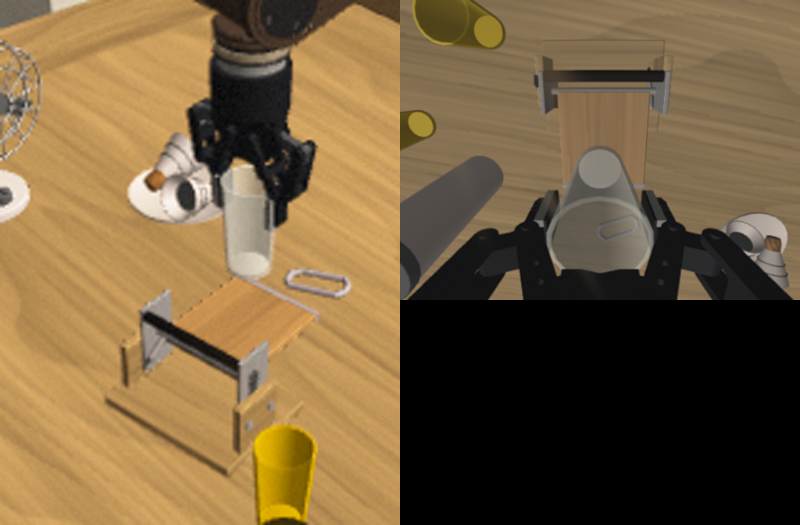

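Emit:
servo_tool:
  deltas:
    - [[0,0,-0.1,0],[0,0,-0.25,0],[0,0,-0.4,0],[0,0,-0.55,0],[0,0,-0.65,0]]

```text
time: 20.95
eef_pos: [0.5556, 0.0201, 0.142]
tcp_rot: [0.451, 0.545, -0.452, 0.543]
contact_force: [-0.5, 0.5, -1.5]
opening: 0.668
```

Emit:
servo_tool:
  deltas:
    - [[0,0,-0.01,0],[0,0,-0.02,0],[0,0,-0.03,0],[0,0,-0.04,0],[0,0,-0.04,0]]

```text
time: 21.45
eef_pos: [0.5571, 0.0199, 0.1413]
tcp_rot: [0.451, 0.544, -0.451, 0.545]
contact_force: [0.3, 0.2, -0.7]
opening: 0.674
```

Emit:
servo_tool:
  deltas:
    - [[0,0,-0.005,0],[0,0,-0.01,0],[0,0,-0.015,0],[0,0,-0.02,0],[0,0,-0.02,0]]

```text
time: 21.95
eef_pos: [0.5567, 0.0199, 0.1387]
tcp_rot: [0.451, 0.544, -0.451, 0.544]
contact_force: [-0.7, -0.8, -2.1]
opening: 0.668
```

Emit:
servo_tool:
  deltas:
    - [[0,0,-0.005,0],[0,0,-0.01,0],[0,0,-0.015,0],[0,0,-0.015,0],[0,0,-0.015,0]]

```text
time: 22.45
eef_pos: [0.5571, 0.0199, 0.138]
tcp_rot: [0.451, 0.544, -0.451, 0.545]
contact_force: [-0.3, 0.2, 3.2]
opening: 0.67
```

It touches down with about 3–4 N. Now I'll release and retreat upwards.

Emit:
servo_tool:
  deltas:
    - [[0,0,0.005,0],[0,0,0.005,0],[0,0,0.005,0],[0,0,0.005,0],[0,0,0.005,0]]
  claw: 1

```text
time: 22.95
eef_pos: [0.5567, 0.0199, 0.1376]
tcp_rot: [0.451, 0.544, -0.451, 0.544]
contact_force: [-0.6, 0.6, 1.3]
opening: 0.998
```

Emit:
servo_tool:
  deltas:
    - [[0,0,0,0],[0,0,0,0],[0,0,0,0],[0,0,0,0],[0,0,0,0]]

```text
time: 23.45
eef_pos: [0.5568, 0.0199, 0.1378]
tcp_rot: [0.451, 0.544, -0.451, 0.544]
contact_force: [-0.0, 0.1, 0.0]
opening: 1.001
```

Emit:
servo_tool:
  deltas:
    - [[0,0,0.1,0],[0,0,0.3,0],[0,0,0.5,0],[0,0,0.75,0],[0,0,1,0]]

```text
time: 23.95
eef_pos: [0.5567, 0.02, 0.2394]
tcp_rot: [0.451, 0.544, -0.451, 0.545]
contact_force: [-0.0, 0.4, -0.4]
opening: 1.001
```

Emit:
servo_tool:
  deltas:
    - [[0,0,0.2,0],[0,0,0.3,0],[0,0,0.4,0],[0,0,0.4,0],[0,0,0.4,0]]

```text
time: 24.45
eef_pos: [0.5564, 0.02, 0.277]
tcp_rot: [0.451, 0.545, -0.452, 0.544]
contact_force: [-0.3, -0.3, 0.0]
opening: 1.001
```

Run:
```python
from h import *
s=get_state();print(s['eef_pos'],s['contact_force'],s['opening'])
im=read_camera("scene");a=im[90:300,170:330]
for q in("tumbler","leaf","tube","saucer","carabiner"):
    for r in recognise("scene",q)[:5]: print(q,np.round(r['at'],3),round(r['p'],2))
b=read_camera("wrist")
cv2.imwrite("pics/c7.png",np.hstack([cv2.resize(a,(400,525),interpolation=cv2.INTER_CUBIC),cv2.copyMakeBorder(cv2.resize(b,(400,300)),0,225,0,0,cv2.BORDER_CONSTANT)]))
```

```text
[0.55642652 0.01998407 0.27699114] [-0.29366784 -0.28112405  0.04043514] 1.0007572088539336
tumbler [0.673 0.206 0.082] 0.91
tumbler [0.616 0.418 0.078] 0.83
tumbler [0.751 0.288 0.075] 0.68
tumbler [0.526 0.31  0.074] 0.62
tumbler [0.565 0.034 0.15 ] 0.6
leaf [0.564 0.032 0.076] 0.76
tube [0.472 0.22  0.143] 0.97
tube [0.566 0.03  0.153] 0.58
saucer [ 0.418 -0.281  0.03 ] 0.77
carabiner [ 0.386 -0.045  0.007] 0.42
```

View pics/c7.png

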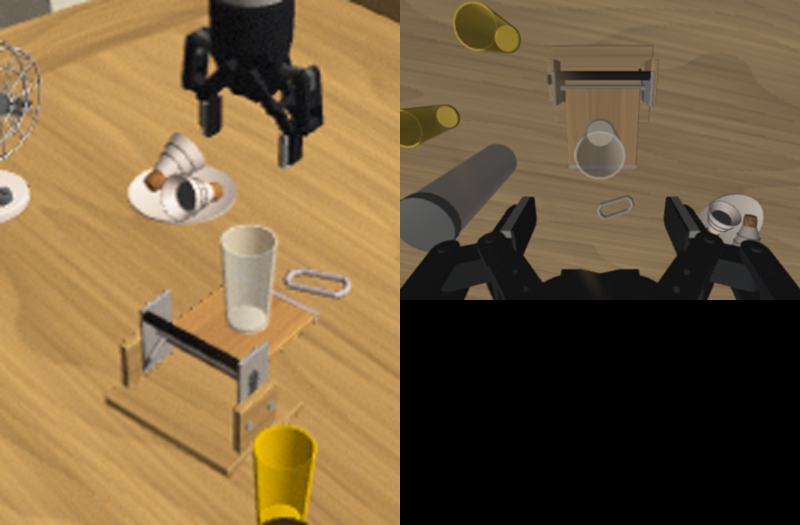

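The tumbler stands upright on the middle of the level leaf, and the gripper is clear of it. I'll hand the job in.

```bash
python3 -c "
from plant import *
print(sign_off())"
```

```text
the job is handed in; nothing more can be done
None
```

The job is done and handed in at about 24.8 s of the 72 s allowed. `sign_off` gives no verdict, so success is judged only from my own checks.

- **Leaf:** I pushed it over from behind with shut fingers, and it snapped down level onto its stop. Pushing forces read at the end of each move were under 8 N.
- **Test press:** I pressed about 98 mm from the pin and held for about 2 s in all. The reading built from 8–9 N to 10–11 N down over the last second, with 4–6 N sideways as well. The highest total was about 13 N, against the 25 N limit. The leaf's top is at about z = 0.078 m.
- **Tumbler:** I placed the clear one about 66 mm from the pin, on the leaf's middle line. It touched down with about 3–4 N and I let go.

**Last checks:** the final picture shows the tumbler upright on the level leaf, with the gripper open and well above it. The contact force reads about 0. The network found the tube, saucer and carabiner within about 3 mm of where they started. The fan was not re-measured, but it looks unchanged in the picture and the arm never went near it.

**Disagreements:** the network put the tumbler at (0.565, 0.034), against the commanded (0.557, 0.020). It reports the middle of the visible surface, and either position is inside the allowed area. I could not read the leaf angle directly and judged it from the pictures and the press height.

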